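# Set the dehumidifier's timer wheel and start it

### The job

Start the dehumidifier for a drying run. With a fingertip, flick the ribbed timer wheel on its top click by click, its upper edge coming towards the robot, until the orange rib stands straight up, and do not run it past that click; only then press the green start button fully down and let it spring back. Lift nothing, and leave the dehumidifier and the things around it where they are.

Things in the scene. Friction and masses are not known exactly. Their poses are not given: they have to be found in the camera images.
- dehumidifier: Cream dehumidifier, box 200 (its x) by 300 (y) by 160 mm high, 4.5 kg, loose: a hard shove slides it. Origin: centre of its underside, z up. Its -x side faces roughly to the robot (yaw within 0.35 rad). On the flat top stand a fork with the timer wheel, 65 mm to +y of the centre, and a plinth 60 x 60 x 25 mm high with the green button, 75 mm to -y.
- wheel_axle (a point): Centre of the timer wheel; the axle is level, along the dehumidifier's y, 30 mm above its flat top. Wheel 32 mm wide: dark hub of radius 24 mm, 8 ribs 5 mm thick every 45 degrees, tips 36 mm from the axle; at rest one rib stands straight up. The two fork cheeks beside it (outer faces 52 mm apart, 36 mm long in x) end 6 mm above the axle.
- timer_wheel (a joint): Turn in rad; grows as the upper edge moves towards the robot (dehumidifier's -x). Clicks every 0.785: 0, 0.785, 1.571, 2.356... Orange rib upright: 2.356. Starts resting on 0, 0.785 or 1.571; a stop just below 0 bars the other way round. 2 to 3 N at a rib tip moves it; pushed past half a click (22.5 degrees) it snaps on to the next, less and it snaps back.
- orange_tip (a point): Middle of the tip of the one orange rib (the others are grey), 36 mm from the axle; it starts on the wheel's +x side (away from the robot) and comes up to the top, straight above the axle, as the wheel is rolled to the robot.
- start_top (a point): Middle of the top face of the round green start button, 28 mm in diameter, pressed straight down.
- start (a joint): Travel of the start button in m: 0 up, 0.006 fully down; a spring, 4 N when fully down, lifts it again.
- clip: Chrome spring clip about 60 x 26 x 20 mm lying on the dehumidifier's top near its +x edge; leave it. Origin: centre of its underside.
- tumbler: Glass tumbler, 72 mm across and 110 mm high, standing on the coaster to the dehumidifier's +y side; leave it. Origin: centre of its underside.
- coaster: Hard grey silicone coaster, 96 mm across, 6 mm thick, under the tumbler; leave it. Origin: centre of its underside.
- storage_box: Teal plastic storage box with a sliding lid, 190 x 130 x 97 mm high, to the dehumidifier's -y side; leave it. Origin: centre of its underside.
Not all that is in view belongs to the job. What is meant by the tumbler is not purple, and is the smaller of those in its own colour.

How it is judged:
By the outcome, as a careful person would: the job done as asked, in the order asked, and still so for the second after the job is handed in, with the robot touching nothing.
It also fails if it takes over 48 s, if anything falls off the work surface, if the arm or the gripper's body presses on something with over 40 N, if the wrist force passes 120 N, or if a joint passes its speed limit or range.

### The arm

A 7-joint arm with a two-finger parallel gripper is mounted at the origin on the work surface. World frame = base frame: x ahead of the robot, y to its left, z up, the work surface at z = 0. Lengths are in mm, angles in rad, forces in N, time in s.
With the tool pointing down it reaches from about 425 to 1025 mm from the base axis. Payload 9.4 kg.
Tool frame: the origin (TCP) lies on the centre line of the jaws, within the pads' length; the fingertips stand 8 mm ahead of it and the grasp point (between the pads) lies 11 mm behind it (bot.tcp_to_tips is the z of the fingertips in the tool frame, in mm); z points along the fingers, y is the direction in which the jaws open and shut (so a half turn about z gives the same grasp; the last joint's range is limited). The gripper opens to 93 mm and grips with 3 to 60 N. Pads are 15 mm wide; open, the fingers measure 128 mm over their backs; the gripper's body (75 mm by 188 mm) begins 65 mm behind the grasp point.
Start: joints at [-1.305, 0.599, -0.003, 1.599, 0.002, 0.943, -0.08], TCP at [243.695, 682.815, 226.618] pointing down, gripper open.
Joint ranges: [-2.57, 2.57], [-0.35, 1.97], [-1.29, 1.29], [0.11, 2.56], [-1.05, 4.19], [0.11, 1.86], [-2.63, 2.63]. Speed limits (rad/s): [2.22, 2.22, 3.01, 3.01, 3.14, 3.14, 3.14].

### API

Orientations are given as a unit quaternion [w, x, y, z].
In Python, from plant import bot gives the robot as it stands. Calls block until the motion is done:
- bot.move_ptp(position, orientation): joint-space move of the TCP to a pose.
- bot.move_l(position, frame=None, vel=150): straight line of the TCP; frame=None keeps the orientation; vel is the mean speed in mm/s.
- bot.move_j(angles): joint-space move.
- bot.set_gripper(opening): opening from 0.0 (shut) to 1.0 (fully open); the grip force is fixed at half the most; returns when the fingers have stopped.
- bot.sleep(seconds).
- bot.solve_ik(position, orientation): joint angles nearest the present ones, or None.
- bot.observe(): the state.
- bot.read_camera(name): name is "scene" or "top" or "wrist"; returns a dict with "color" (400x640x3 uint8, red, green, blue), "fx", "fy", "cx", "cy" (pixels), "D" ([k1, k2, p1, p2, k3] as OpenCV has them; the pictures are not rectified), "eye" and "rotation" of the camera in the world; the wrist camera has in their place "T_tool_cam" (4x4, takes a point from camera to tool coordinates, whose origin is the TCP and whose axes are the flange's). Camera axes: x right, y down, z forward; pixel columns grow to the right and rows downward; lengths in mm; the calibration is good to about 2 mm. A picture is of the moment at which its call begins: read the wrist's pose just before it. There is no depth.
A pose or a line that the arm cannot do raises bot.PlanningError and nothing moves.
- bot.job_done(): hands the job in, once; it reports no verdict.
The state is a dict: "t": time; "qpos": joint angles; "dq": joint speeds; "joint_torque": joint torques, N m; "ee_pos": TCP position; "orientation": TCP orientation; "ft_force": force on the tool from outside, world axes, zero at the start; "torque": the same for the moment, N m; "grip_width": opening from 0.0 (shut) to 1.0 (fully open).
Only numpy, scipy, OpenCV 4.12 (cv2) and the standard library are available. Lean on these libraries where they do the work, as an engineer would, in place of code of your own. Each camera call takes 0.05 s, during which the arm holds its last target. There are 200 camera calls.

## Working session

There is one attempt and no reset: what is moved stays moved. The work goes in short steps, each a Python script; the robot and the scene stay as the last script left them, time stands still between calls to the robot, and variables do not carry over. Pictures are saved under pics/ and viewed, about 8 in all and at most 12, crops included, and the job is handed in when it is done.

```bash
ls; mkdir -p pics; python3 - <<'E'
from plant import bot
import cv2,numpy as np
for n in("scene","top"):
    c=bot.read_camera(n); cv2.imwrite(f"pics/{n}0.png",c["color"][:,:,::-1])
    print(n,c["fx"],c["fy"],c["cx"],c["cy"],c["D"],c["eye"],np.round(c["rotation"],3).tolist())
o=bot.observe();print(o["t"],o["ee_pos"],o["orientation"],o["ft_force"],o["grip_width"],bot.tcp_to_tips)
c=bot.read_camera("wrist");cv2.imwrite("pics/wrist0.png",c["color"][:,:,::-1]);print(c["T_tool_cam"])
E
```

```text
pics
scene 386.222531137876 386.222531137876 322.25240748302076 200.0535521885909 [-0.05068133  0.          0.          0.          0.        ] [1345.68143561  588.42754929  934.43052708] [-0.194, 0.425, 0.806, -0.363]
top 418.6926950338078 418.6926950338078 316.72469924565405 190.15352810334227 [-0.01413989  0.          0.          0.          0.        ] [ 501.89352634   90.69242092 1120.35246326] [-0.024, 0.711, -0.701, 0.042]
0.1 [243.56502502 682.42566772 225.83131124] [-3.83962336e-05  1.70529033e-01  9.85352403e-01 -7.00161482e-04] [0.29737558 0.19404137 0.51265749] 0.9962310325104878 8.0
[[ 2.77738081e-04 -9.67118492e-01 -2.54326061e-01  7.06493387e+01]
 [ 9.99999952e-01  3.02912155e-04 -5.98203683e-05  6.11759860e-01]
 [ 1.34891840e-04 -2.54326033e-01  9.67118530e-01 -1.58389074e+02]
 [ 0.00000000e+00  0.00000000e+00  0.00000000e+00  1.00000000e+00]]
```

View pics.

View pics/scene0.png

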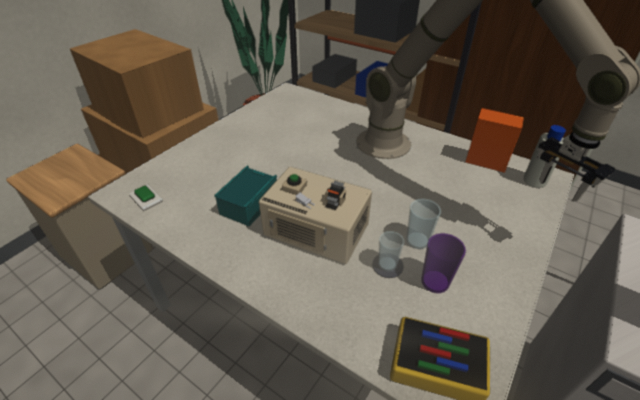

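View pics/top0.png

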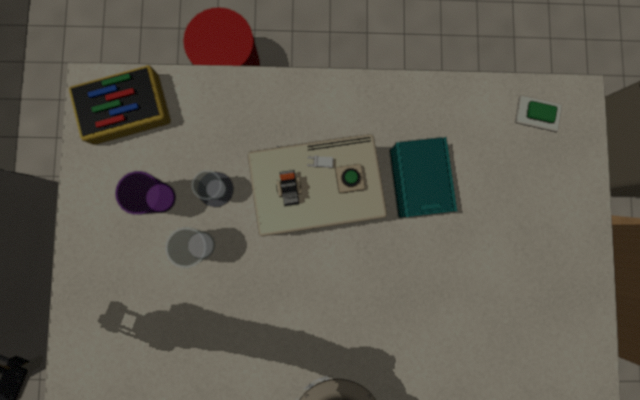

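Scene: the dehumidifier spans (250–385, 136–235) in the top view. The wheel is at (289,187), with orange on its far side at (288,176), and the clip is at (322,161).
- **Green candidates:** the button on the plinth at (351,177) and a green pad on the table at (542,111). I choose the plinth one.
- **Tumbler candidates:** purple at (145,193), large clear at (190,246) and small clear at (213,188). The small clear one is the tumbler to leave alone.
- **Wheel and orange candidates:** the fork at (289,187). The red bin at (220,40) and the orange box in the scene view at (495,140) are not it.

Next I measure coarsely.

```bash
cat > h.py <<'E'
from plant import bot
import cv2,numpy as np
from scipy.spatial.transform import Rotation as R
def rot(q): return R.from_quat([q[1],q[2],q[3],q[0]]).as_matrix()
def shot(name,save=None):
    o=bot.observe(); c=bot.read_camera(name)
    if name=="wrist":
        T=np.array(c["T_tool_cam"]); Rt=rot(o["orientation"])
        c["eye"]=Rt@T[:3,3]+o["ee_pos"]; c["M"]=Rt@T[:3,:3]
    else: c["M"]=rot(c["rotation"]); c["eye"]=np.array(c["eye"])
    c["K"]=np.array([[c["fx"],0,c["cx"]],[0,c["fy"],c["cy"]],[0,0,1]])
    if save: cv2.imwrite(f"pics/{save}.png",c["color"][:,:,::-1])
    return c
def ray(c,px):
    p=cv2.undistortPoints(np.array([[px]],float),c["K"],np.array(c["D"]))[0,0]
    d=c["M"]@[p[0],p[1],1]; return d/np.linalg.norm(d)
def onz(c,px,z):
    d=ray(c,px); return c["eye"]+d*(z-c["eye"][2])/d[2]
def proj(c,P):
    Rc=c["M"].T; return cv2.projectPoints(np.array([P],float),cv2.Rodrigues(Rc)[0],-Rc@c["eye"],c["K"],np.array(c["D"]))[0][0,0]
def tri(obs):  # [(cam,px)] -> point, residual mm
    A=np.zeros((3,3));b=np.zeros(3);L=[]
    for c,px in obs:
        d=ray(c,px);Q=np.eye(3)-np.outer(d,d);A+=Q;b+=Q@c["eye"];L.append((Q,c["eye"]))
    X=np.linalg.solve(A,b); return X,max(np.linalg.norm(Q@(X-e)) for Q,e in L)
def blobs(c,lo,hi,minA=8):
    m=cv2.inRange(cv2.cvtColor(c["color"],cv2.COLOR_RGB2HSV),np.array(lo),np.array(hi))
    n,_,st,ce=cv2.connectedComponentsWithStats(m)
    return [(st[i,4],ce[i].round(1),st[i,:4].tolist()) for i in range(1,n) if st[i,4]>=minA]
def qdown(yaw): # tool x along (cos yaw, sin yaw), z down
    return np.array([0,np.cos(yaw/2),np.sin(yaw/2),0])
E
python3 - <<'E'
from h import *
t=shot("top");s=shot("scene")
G=([45,80,25],[90,255,200]);
for n,c in(("top",t),("scene",s)): print(n,blobs(c,*G), "orange",blobs(c,[3,120,80],[16,255,255]))
# top corners of box (top view pixels by eye) at z=160
for p in[(250,152),(373,136),(385,216),(260,235)]: print(p,onz(t,p,160).round(0))
print(onz(t,(289,187),190).round(0), onz(t,(351,177),190).round(0))
print("tri btn",tri([(t,(351,177)),(s,(295,180))]))
E
```

```text
top [(np.int32(181), array([115.3,  79.5]), [101, 74, 30, 13]), (np.int32(205), array([105.5, 105.6]), [91, 99, 30, 14]), (np.int32(451), array([541.7, 111.6]), [528, 102, 29, 21]), (np.int32(4237), array([423.1, 177.1]), [390, 138, 67, 79]), (np.int32(158), array([350.7, 176.5]), [344, 170, 14, 14])] orange [(np.int32(8), array([193.5,  17.5]), [190, 14, 8, 8]), (np.int32(9), array([236.,  65.]), [232, 65, 9, 1]), (np.int32(76), array([286.6, 175.9]), [280, 173, 14, 7]), (np.int32(127), array([624.9, 220.7]), [613, 217, 27, 8])]
scene [(np.int32(745), array([241.,  37.]), [223, 0, 35, 74]), (np.int32(436), array([265.3,  38.1]), [260, 0, 13, 66]), (np.int32(332), array([281. ,  39.6]), [275, 0, 13, 66]), (np.int32(8), array([252.6,  50.6]), [252, 49, 2, 5]), (np.int32(2008), array([243.5, 194.9]), [215, 166, 61, 59]), (np.int32(54), array([293.9, 177.7]), [290, 174, 9, 8]), (np.int32(182), array([144. , 193.3]), [135, 186, 19, 15]), (np.int32(218), array([453.3, 348.2]), [438, 342, 31, 14]), (np.int32(250), array([433.5, 367.1]), [418, 360, 32, 15])] orange [(np.int32(8873), array([153.3,  86.9]), [71, 30, 146, 128]), (np.int32(34), array([253. ,  97.3]), [247, 95, 12, 6]), (np.int32(2469), array([494.2, 138.8]), [466, 108, 58, 64]), (np.int32(4358), array([ 64.8, 178.8]), [7, 145, 118, 72]), (np.int32(27), array([332.5, 191.3]), [328, 189, 11, 5]), (np.int32(36), array([455. , 330.5]), [440, 327, 30, 8])]
(250, 152) [679. 223. 160.]
(373, 136) [722. -63. 160.]
(385, 216) [535. -91. 160.]
(260, 235) [488. 195. 160.]
[596. 130. 190.] [621.  -9. 190.]
tri btn (array([619.53202162,  -7.26866497, 193.14873206]), np.float64(1.3945577745853872))
```

```bash
python3 - <<'E'
from h import *
import pickle
yaw=.147;C=np.array([606,66,0.]);Rz=R.from_euler('z',yaw).as_matrix()
q=qdown(yaw)
for k in (yaw,yaw+np.pi): print(k,bot.solve_ik((C+Rz@[-60,50,330]).tolist(),qdown(k).tolist()))
bot.move_ptp((C+Rz@[-60,50,330]).tolist(),q.tolist()); bot.sleep(.2)
w1=shot("wrist","w1"); print(bot.observe()["t"])
bot.move_l((C+Rz@[-60,-40,330]).tolist()); bot.sleep(.2)
w2=shot("wrist","w2"); o=bot.observe();print(o["t"],o["qpos"],w1["fx"],w1["D"])
pickle.dump((w1,w2,shot("top"),shot("scene")),open("v.pkl","wb"))
for c in(w1,w2): print("green",blobs(c,[45,80,25],[90,255,200],100),"or",blobs(c,[3,120,80],[16,255,255],30))
a=np.hstack([w1["color"],w2["color"]])[:,:,::-1]; cv2.imwrite("pics/w12.png",cv2.resize(np.vstack([w1["color"],w2["color"]])[:,:,::-1],None,fx=.75,fy=.75,interpolation=cv2.INTER_AREA))
E
```

```text
0.147 [-0.90102648  0.35579944  0.83335259  1.90962131 -0.3095295   1.00928259
 -1.35506856]
3.288592653589793 [-0.36788353  0.27820784  0.09008167  1.88093299 -0.02967877  0.98372603
  1.45299154]
2.8333
3.8333 [-0.73622011  0.36124791  0.83347195  1.90356802 -0.31374728  1.0122461
 -1.18796881] 298.4345352204514 [0.00682366 0.         0.         0.         0.        ]
green [(np.int32(17449), array([570.1, 131.5]), [501, 58, 139, 153]), (np.int32(874), array([459.8, 132.3]), [443, 117, 35, 32])] or [(np.int32(527), array([308.6, 111.1]), [291, 104, 36, 15])]
green [(np.int32(18161), array([498.1, 131.4]), [428, 58, 148, 153]), (np.int32(793), array([364.2, 132.3]), [349, 117, 32, 32])] or [(np.int32(533), array([207.7, 111. ]), [188, 104, 40, 15])]
```

View pics/w12.png

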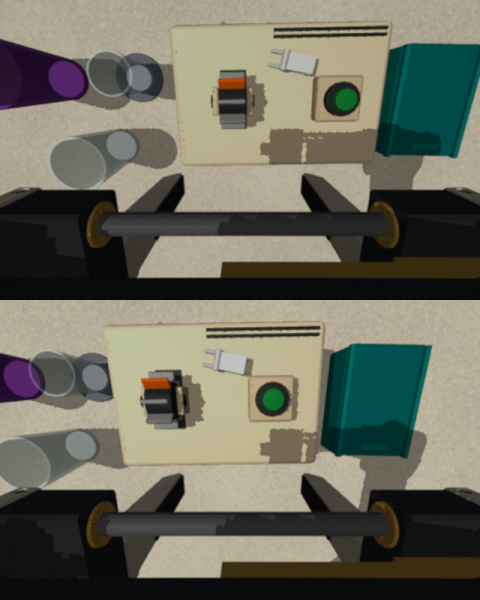

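```bash
python3 - <<'E'
from h import *
import pickle
w1,w2,t,s=pickle.load(open("v.pkl","rb"))
z=[cv2.resize(c["color"][80:185,x:x+100],None,fx=4,fy=4,interpolation=cv2.INTER_CUBIC) for c,x in((w1,258),(w2,162))]
cv2.imwrite("pics/wz.png",np.hstack(z)[:,:,::-1])
print("btn",tri([(w1,(459.8,132.3)),(w2,(364.2,132.3))]),tri([(w1,(459.8,132.3)),(w2,(364.2,132.3)),(t,(350.7,176.5))]))
print("orange patch",tri([(w1,(308.6,111.1)),(w2,(207.7,111.0))]))
# orange corner extents per view
for c in(w1,w2):
    m=cv2.inRange(cv2.cvtColor(c["color"],cv2.COLOR_RGB2HSV),np.array([3,120,80]),np.array([16,255,255]))
    print(np.round(cv2.boxPoints(cv2.minAreaRect(np.argwhere(m)[:,::-1].astype(np.float32))),1).tolist())
E
```

```text
btn (array([619.54550219,  -9.2759005 , 201.35298417]), np.float64(0.003913155025325269)) (array([619.58301588,  -7.45936059, 205.86958764]), np.float64(1.189288160444611))
orange patch (array([617.14845251, 132.57153067, 211.80773295]), np.float64(0.07052694902439076))
[[291.0, 104.0], [326.0, 104.0], [326.0, 118.0], [291.0, 118.0]]
[[188.0, 104.0], [227.0, 104.0], [227.0, 118.0], [188.0, 118.0]]
```

View pics/wz.png

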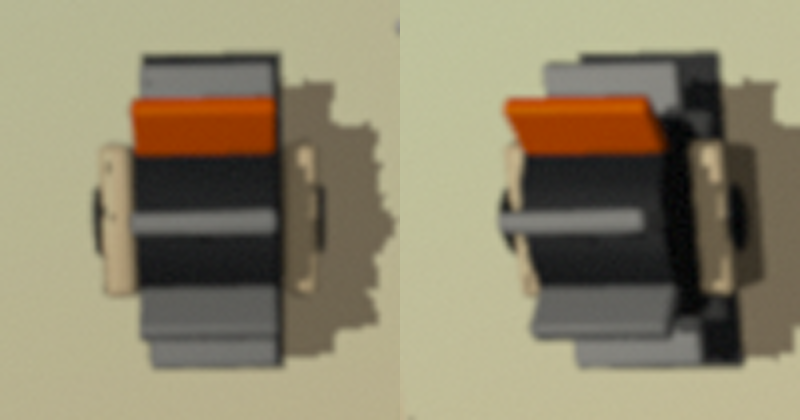

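The wheel is clear: a grey rib stands upright, at rows ≈135 of w1 and w2. The orange rib is one 45° step behind on +x, with its patch at z≈212, as a rib at 45° should be. So the wheel rests on 1.571 and needs exactly one click. Next I locate the upright rib, then touch the flat top gently to fix the height.

```bash
python3 - <<'E'
from h import *
import pickle
w1,w2,t,s=pickle.load(open("v.pkl","rb"))
X,r=tri([(w1,(309.4,135.2)),(w2,(204.9,135.2))]);print("rib",X,r)
for c,p in((w1,(309.4,135.2)),(w2,(204.9,135.2))): print("rib@226",onz(c,p,226).round(1))
for c,p in((w1,(459.8,132.3)),(w2,(364.2,132.3)),(t,(350.7,176.5)),(s,(293.9,177.7))): print("btn@193,198",onz(c,p,193).round(1),onz(c,p,198).round(1))
B=np.array([619.5,-8.5]);d=X[:2]-B;print("yaw",np.arctan2(-d[0],d[1]),np.linalg.norm(d))
# touch the flat top
yaw=.147;C=np.array([606,66,0.]);Rz=R.from_euler('z',yaw).as_matrix()
bot.set_gripper(0.0)
P=C+Rz@[-45,-5,0]
bot.move_l([*P[:2],183.],vel=200)
f0=bot.observe()["ft_force"][2];t0=bot.observe()["t"]
z=183.
while z>160:
    z-=1.; bot.move_l([*P[:2],z],vel=30); o=bot.observe()
    if o["ft_force"][2]-f0>3: break
print(z,o["ee_pos"],o["ft_force"]-0,f0,o["t"]-t0,o["t"],o["grip_width"])
bot.move_l([*P[:2],z+20],vel=100)
E
```

```text
rib [597.23437126 128.45386875 226.62684267] 0.1046730399954583
rib@226 [597.3 128.5 226. ]
rib@226 [597.1 128.7 226. ]
btn@193,198 [619.8 -13.  193. ] [619.7 -10.8 198. ]
btn@193,198 [619.5 -10.4 193. ] [619.5  -9.7 198. ]
btn@193,198 [621.4  -7.8 193. ] [620.8  -7.3 198. ]
btn@193,198 [611.7 -15.9 193. ] [616.6 -11.8 198. ]
yaw 0.16116748904402048 138.7520103913674
168.0 [562.33031516  54.4292819  168.38460003] [-2.22416797 -0.52272063  5.51110303] 0.840453521278748 3.750000000000001 10.0417 0.0058988694716245425
```

The top is touched at tip z≈160.4 (text 160). The rib tip measures z=226.6 (expected 226), and the wheel–button distance is 138.8 mm (expected 140), so they agree. Next is one flick with the tip 31 mm above the axle: this catches only the upright rib and passes over the 45° ribs.

```bash
python3 - <<'E'
from h import *
yaw=.152;Rz=R.from_euler('z',yaw).as_matrix();W=np.array([597.2,128.5,0.])
P=lambda x,z:(W+Rz@[x,0,0]+[0,0,z]).tolist()
bot.move_ptp(P(15,250),qdown(yaw).tolist())
bot.move_l(P(15,228.6),vel=60); o=bot.observe();print("down",o["ee_pos"],o["ft_force"])
for x in range(12,-31,-3):
    bot.move_l(P(x,228.6),vel=60); o=bot.observe();print(x,o["ft_force"].round(1),round(o["t"],2))
bot.move_l(P(-30,330),vel=200)
bot.move_l(P(-70,330),vel=200)
bot.sleep(.1);w=shot("wrist","w3");print(bot.observe()["t"])
print("or",blobs(w,[3,120,80],[16,255,255],30),proj(w,[597.2,128.5,226]))
u,v=proj(w,[597.2,128.5,226]).astype(int)
cv2.imwrite("pics/w3z.png",cv2.resize(w["color"][max(v-60,0):v+60,u-80:u+80],None,fx=4,fy=4,interpolation=cv2.INTER_CUBIC)[:,:,::-1])
E
```

```text
down [611.83287477 130.32490237 228.13549762] [ 0.62303763 -0.65925403  0.59261078]
12 [ 1.3 -0.5 -0.6] 11.67
9 [1.9 0.  0.2] 11.92
6 [1.2 1.1 1.3] 12.17
3 [0.3 0.2 0.1] 12.42
0 [ 0.4 -0.4 -0.3] 12.67
-3 [-2.1 -0.5  0.1] 12.92
-6 [-1.4 -0.2  0.4] 13.17
-9 [-2.2 -0.8  0.3] 13.42
-12 [-0.8 -0.9 -1.1] 13.67
-15 [0.4 0.2 0.4] 13.92
-18 [-0.7 -0.4  0.3] 14.17
-21 [0.  0.3 0.9] 14.42
-24 [ 0.3 -0.8  0.5] 14.67
-27 [ 0.3 -0.4 -0.8] 14.92
-30 [-0.4  0.4 -0.5] 15.17
16.325
or [(np.int32(280), array([323.8, 124.8]), [305, 121, 38, 8])] [324.3654217  124.05482116]
```

View pics/w3z.png

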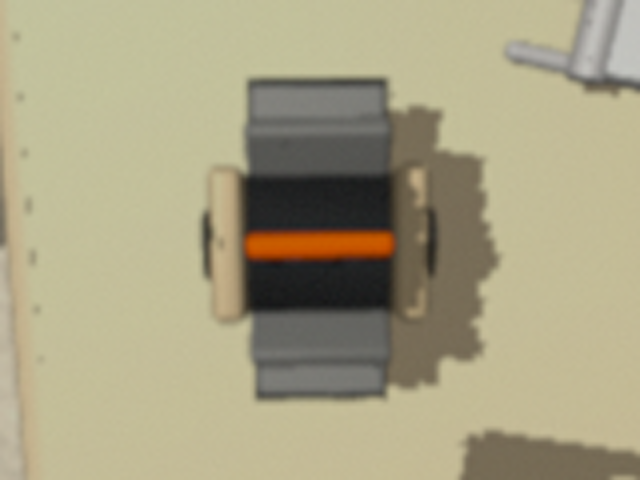

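The orange rib now stands straight up, at (324,125), where the upright tip is predicted (324,124). Its neighbours are symmetric and the unit has not moved. Now the button: I press with one open finger (about 15×17 mm, which fits the 28 mm cap), the other hanging over the box side, and check travel by force.

```bash
python3 - <<'E'
from h import *
yaw=.152;Rz=R.from_euler('z',yaw).as_matrix();B=np.array([619.3,-9.3,0.])
P=lambda z:(B+Rz@[0,-55.25,0]+[0,0,z]).tolist()
bot.set_gripper(1.0)
bot.move_ptp(P(240),qdown(yaw).tolist())
bot.sleep(.1);s=shot("scene","s4");w=shot("wrist");print(proj(s,[*B[:2],198]))
bot.move_l(P(215),vel=100)
o=bot.observe();print(o["t"],o["ee_pos"],o["ft_force"])
u,v=proj(s,[*B[:2],198]).astype(int)
a=cv2.resize(s["color"][v-40:v+40,u-50:u+50],None,fx=5,fy=5,interpolation=cv2.INTER_CUBIC)
b=cv2.resize(w["color"],(640,400))[:, :]; b=cv2.resize(b[:,100:],None,fx=.55,fy=.55)
cv2.imwrite("pics/s4z.png",np.hstack([a,cv2.copyMakeBorder(b,0,400-b.shape[0],0,0,cv2.BORDER_CONSTANT)])[:,:,::-1])
E
```

```text
[294.00583822 178.42617171]
19.3 [627.41951577 -63.41966389 214.82720114] [-1.62047793  1.09409439  0.92908375]
```

View pics/s4z.png

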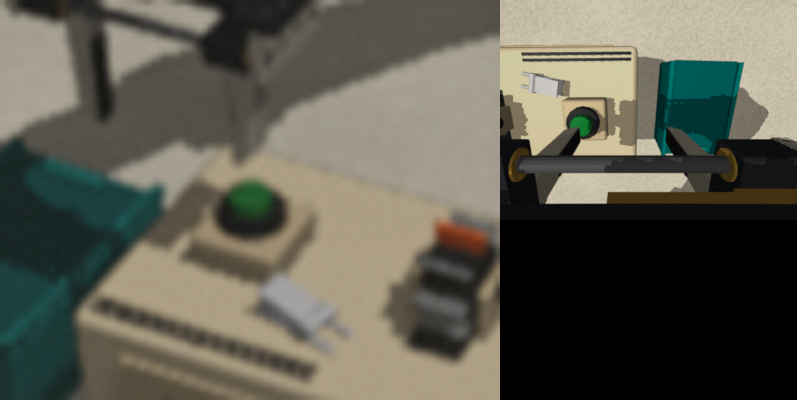

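The crop shows the finger standing over the green button (crop (250,195)), with the dark collar below it and the orange rib up on the wheel. Press.

```bash
python3 - <<'E'
from h import *
s=shot("scene");print("tip expected px",proj(s,[619.3,-9.3,232]),"seen ~(292,171)")
yaw=.152;Rz=R.from_euler('z',yaw).as_matrix();B=np.array([619.3,-9.3,0.])
P=lambda z:(B+Rz@[0,-55.25,0]+[0,0,z]).tolist()
f0=bot.observe()["ft_force"][2]; z=215.
while z>195:
    z-=1; bot.move_l(P(z),vel=30)
    o=bot.observe(); f=o["ft_force"]-0; print(z,o["ee_pos"][2].round(2),f.round(1))
    if f[2]>11: break
bot.sleep(.2);print(bot.observe()["ft_force"],bot.observe()["t"])
s=shot("scene","s5");w=shot("wrist","w5")
import pickle;pickle.dump((s,w),open("v5.pkl","wb"))
E
```

```text
tip expected px [293.51051957 169.57427256] seen ~(292,171)
214.0 214.32 [0.  1.  1.2]
213.0 213.12 [-0.6  0.7  1.9]
212.0 212.05 [0.3 0.7 2.1]
211.0 211.02 [-0.   0.9  2.5]
210.0 210.02 [0.7 0.9 3.8]
209.0 209.35 [-0.5  0.5  5.8]
208.0 209.1 [-2.2  0.9 13.4]
[-2.61772268  1.44786536 13.49346654] 21.3
```

The stop is at tip z≈201.2 and the force before it rises about 0.65 N/mm, which matches a spring of 4 N over 6 mm. I release in steps to confirm the travel.

```bash
python3 - <<'E'
from h import *
yaw=.152;Rz=R.from_euler('z',yaw).as_matrix();B=np.array([619.3,-9.3,0.])
P=lambda z:(B+Rz@[0,-55.25,0]+[0,0,z]).tolist()
for z in(207.5,209,210,211,212,213,214,215,216,217,219,221):
    bot.move_l(P(z),vel=30); F=[];Z=[]
    for _ in range(12): bot.sleep(.02);o=bot.observe();F.append(o["ft_force"][2]);Z.append(o["ee_pos"][2])
    print(z,np.mean(Z).round(2),np.mean(F).round(2))
bot.move_l(P(330),vel=200)
Q=(np.array(P(330))+Rz@[-75,90,0]).tolist()
bot.move_l(Q,vel=200);bot.sleep(.1)
w=shot("wrist","w6");s=shot("scene","s6");print(o["t"],bot.observe()["t"])
import pickle;pickle.dump((w,s),open("v6.pkl","wb"))
print(blobs(w,[45,80,25],[90,255,200],100),blobs(w,[3,120,80],[16,255,255],30),proj(w,[597.2,128.5,226]),proj(w,[619.4,-8.5,207]))
print(blobs(s,[45,80,25],[90,255,200],20)[:12],blobs(s,[3,120,80],[16,255,255],20))
cv2.imwrite("pics/w6c.png",w["color"][:,:,::-1])
E
```

```text
207.5 208.98 17.58
209 209.3 7.6
210 209.91 3.59
211 211.01 2.73
212 212.01 2.42
213 212.96 2.3
214 213.94 1.68
215 214.93 0.98
216 215.9 -0.17
217 217.02 0.07
219 219.05 0.25
221 221.03 -0.11
26.8 28.425
[(np.int32(18493), array([496.3, 122. ]), [426, 48, 148, 154]), (np.int32(811), array([360.2, 118.4]), [345, 103, 32, 32])] [(np.int32(273), array([198.2, 120.3]), [180, 117, 38, 8])] [198.7404145  119.61756852] [360.13416447 118.45383033]
[(np.int32(762), array([241.3,  37.5]), [223, 0, 35, 74]), (np.int32(463), array([265.3,  38.1]), [260, 0, 13, 67]), (np.int32(338), array([280.7,  41.5]), [275, 7, 11, 60]), (np.int32(1991), array([243.2, 195.2]), [215, 167, 61, 59]), (np.int32(58), array([294. , 177.4]), [290, 174, 9, 8]), (np.int32(182), array([144. , 193.3]), [135, 186, 19, 15]), (np.int32(218), array([453.4, 348.1]), [438, 342, 31, 14]), (np.int32(249), array([433.7, 367.2]), [418, 360, 33, 16])] [(np.int32(8888), array([153.3,  86.8]), [71, 30, 146, 128]), (np.int32(35), array([252.9,  97.3]), [247, 95, 12, 6]), (np.int32(2469), array([494.2, 138.8]), [466, 108, 58, 64]), (np.int32(4365), array([ 64.8, 178.8]), [7, 145, 118, 72]), (np.int32(38), array([335.5, 184.8]), [331, 182, 10, 6]), (np.int32(38), array([454.9, 330.5]), [440, 327, 30, 8])]
```

View pics/w6c.png

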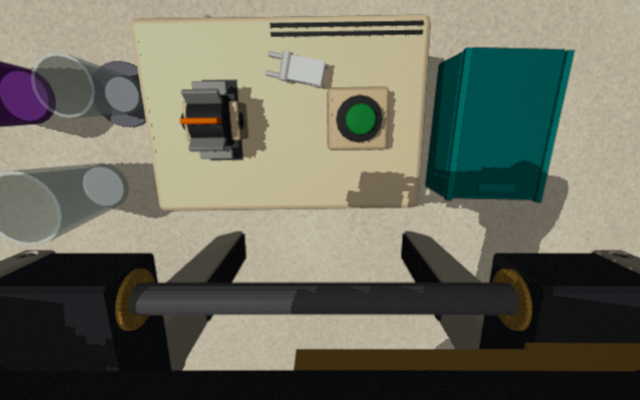

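```bash
python3 -c "
from h import *
print(bot.observe()['t']); bot.job_done()"
```

```text
28.425
the job is handed in; nothing more can be done
```

The job is done and handed in at 28.4 s of the 48 s allowed. No verdict was reported, so this rests on my own checks.

- **Timer wheel:** it started on 1.571, so I flicked it exactly one click towards the robot. The last picture shows the orange rib straight up at (198,120), against a predicted (199,120), and it was still so after the button press.
- **Start button:** I pressed it only after the wheel was set. The force rose over about 6 mm to roughly 4 N, then met a hard stop, with up to 17.6 N measured on it. It followed the finger back up, and in the last pictures it sits where it started, at (294,177) in the scene camera.
- **Surroundings:** the dehumidifier, clip, tumbler and storage box look unmoved. The wrist pictures and the before-and-after colour positions from the scene camera agree on this. The coaster is only partly visible under the tumbler. The arm ended clear of everything.
- **One disagreement:** the first camera estimates of the button's height (193 to 206 mm) were below the touched height of about 207 mm. I went by the force while pressing, so it made no difference.

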